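# Let a seed-yam piece out of the feed hopper

### The arm

A 6-joint arm with a two-finger parallel gripper is mounted at the origin on the work surface. World frame = base frame: x ahead of the robot, y to its left, z up, the work surface at z = 0. Lengths are in m, angles in rad, forces in N, time in s.
With the tool pointing down it reaches from about 0.35 to 0.875 m from the base axis. Payload 4.2 kg.
Tool frame: the origin (TCP) lies between the finger pads; the fingertips stand 19 mm ahead of it and the grasp point (between the pads) is the TCP; x points along the fingers, z is the direction in which the jaws open and shut, and the axes are right-handed (so a half turn about x gives the same grasp; the last joint's range is limited). The gripper opens to 87 mm and grips with 3 to 60 N. Pads are 19 mm wide; open, the fingers measure 117 mm over their backs; the gripper's body (75 mm by 190 mm) begins 51 mm behind the grasp point.
Start: joints at [1.394, 0.385, 0.008, 0, -1.194, -0.259], TCP at [0.264, 0.567, 0.242] pointing down, gripper open.
Joint ranges: [-3.14, 3.14], [-1.21, 2.06], [-1.07, 1.41], [-3.16, 2.05], [-2.99, -0.16], [-3.1, 3.1]. Speed limits (rad/s): [2.79, 2.79, 3.14, 3.14, 3.14, 3.14].

### API

Orientations are given as [roll, pitch, yaw] about the fixed x, y, z axes, in that order (R = Rz(yaw) Ry(pitch) Rx(roll)).
In Python, from bench import arm gives the robot as it stands.
- The arm moves only by the shell command python3 -m creep 'ROWS' [FORCE]. ROWS is JSON, a list of rows, each a list of 3 entries, a list of its own where there are three numbers: the turn, a rotation vector about the tool's x, y, z in rad, then the shift along the tool's x, y, z in mm, then the closure, from 0 (fully open) to 1 (shut). In form: [[[rx, ry, rz], [dx, dy, dz], hand], ...]. A call has 1 to 5 rows; each row is the pose to reach, as a shift and turn from the pose commanded when the call began, along the tool's axes at that moment; what a row does not reach only later rows make up. A row lasts 1/10 s, in which the tool goes at most 50 mm and 8.59 degrees, less where a joint would pass 70% of its speed; a pose out of reach is approached as far as the arm can. A call with a gripper value outside its range is refused whole. The fingers move at their own pace and stop on an object; FORCE is the grip in N (left out, the last holds). Time passes only in rows, so rows that repeat a pose let the fingers close. It gives the time, the measured TCP pose, the force and the opening at its end, in the units of the state.
- arm.get_state(): the state, without advancing time (a new reading comes with each control period).
- arm.camera(name): name is "scene" or "top" or "wrist"; returns a dict with "img" (480x640x3 uint8, blue, green, red), "fx", "fy", "cx", "cy" (pixels), "pose" (4x4, takes a point from camera to world coordinates); the wrist camera has in their place "hand_eye" (4x4, takes a point from camera to tool coordinates, whose origin is the TCP and whose axes are the tool frame's). Camera axes: x right, y down, z forward; pixel columns grow to the right and rows downward; lengths in m; the calibration is good to about 2 mm. A picture is of the moment at which its call begins: read the wrist's pose just before it. There is no depth.
- arm.close_job(): hands the job in, once; it reports no verdict.
Trained networks look in the newest picture that a camera, given by its name, has taken for a name from the list of things; names that differ only in an ending like _2 or _b are one class to them, and where a whole thing is asked for, a point or a joint stands for the part that bears it (a point fixed in the world has none). Each returns a list of dicts, best first, with "score" (0 to 1); they miss things now and then, are a little off and sometimes report something else, mostly with a low value. They report only what shows in the picture. A call takes as long as a camera call.
- arm.outline_of(query, camera): "mask" (480x640 bool, what is visible of it) and "xy" ([column, row] in pixels, amid what is visible of it).
The state is a dict: "t": time; "joint_positions": joint angles; "joint_vel": joint speeds; "joint_efforts": joint torques, N m; "tcp_pos": TCP position; "tcp_rot": TCP orientation; "wrist_force": force on the tool from outside, world axes, zero at the start; "ft_torque": the same for the moment, N m; "opening": finger opening in m.
Only numpy, scipy, OpenCV 4.12 (cv2) and the standard library are available. Lean on these libraries where they do the work, as an engineer would, in place of code of your own. Each camera call takes 0.05 s, during which the arm holds its last target.

### The job

Press down the red paddle of the feed hopper so that its lid lifts and the yam piece inside rolls out, and keep the paddle down until the piece lies still in the green tray. Then ease the paddle back up, following it all the way so the spring does not slam the lid, and move away with the lid fully shut. Work only on the paddle: do not touch the lid or the yam piece, and leave the loose things round about where they are.

Things in the scene. Friction and masses are not known exactly. Their poses are not given: they have to be found in the camera images.
- hopper: Fixed plywood feed hopper, open on top, 145 mm wide (y), 185 mm high, with a green catch tray at its +x end; x -112 to 260 mm over all. Origin: on the table, midway across its width, 112 mm from its back. x: the way the piece rolls (back to tray), z up. Its floor slopes down to the mouth at x = 112 mm. The lever is on its +y side and sticks out beyond its back (-x).
- paddle (a point): Centre of the top face of the red square paddle (50 x 50 mm, 12 mm thick) on the free end of the steel lever, 190 mm from the lever's pivot on the hopper's -x side. Face about 212 mm above the table at rest, about 91 mm fully pressed. The paddle is in line with the lever, so its face tilts as the lever leans; nothing is below it.
- lever (a joint): Turn of the lever, rad: 0 at rest (lid shut, lever leaning up 0.30 rad), 0.65 fully pressed (stop, leaning down 0.35 rad). Rods turn the lid by the same angle. A spring drives it back: the paddle takes about 2 N at first, 3.5 N at the end; let go, it flies up and the lid slams. The piece can leave once past about 0.28; past 0.4 it rolls out freely within about 1 s.
- pivot (a point): Pivot of the lever, whose axis runs along the hopper's y: hopper x -60, y 85 mm, height 150 mm.
- lid: Clear plastic lid with a yellow frame, 138 mm wide and 120 mm long, covering the sloping mouth at the hopper's +x end. Origin on its hinge, an axis along the hopper's y at hopper x 45 mm, height 175 mm; shut, it slopes down and out, 35 degrees from vertical; its lower edge swings up and out as the lever is pressed.
- piece: Yam piece: brown cylinder with pale ends, diameter 46 mm, 85 mm long, about 130 g, lying across the hopper behind the shut lid. Origin at its centre, y along its axis.
- tray (a point): A point in the green catch tray near the middle of its floor (hopper x 200 mm, height 20 mm). The tray is 132 mm wide inside, hopper x 112 to 252 mm; its side walls are 62 mm and its end wall 70 mm high; its floor slopes down to the end wall, where the piece comes to rest.
- yam_cut: Bystander: loose brown yam cut with pale ends standing on end, diameter 46 mm, 65 mm high. Origin: centre of its underside.
- cup: Bystander: loose blue cup, rim diameter 72 mm, 75 mm high. Origin: centre of its underside.
- knife: Bystander: loose yellow utility knife with its blade retracted, lying flat, about 150 mm long (x), 24 mm wide, 20 mm high. Origin on the table below its middle.

How it is judged:
On the way, in this order (a step that is already met when the one before it is completed fails the run):
1. the lever is pressed and the lid is lifted (value of joint lever above 0.15 rad), for 0.05 s.
2. the piece lies still in the tray while the lever is still held down (x of piece in the frame of hopper between 0.15 and 0.25 m and y of piece in the frame of hopper between -0.066 and 0.066 m and z of piece in the frame of hopper below 0.085 m and linear speed of piece below 0.03 m/s and value of joint lever above 0.15 rad), for 0.2 s.
At the end, for the whole second after the job is handed in: The lever is back at rest with the lid shut (within 0.03 rad), the yam piece lies still in the green tray, and the cup, yam cut and knife are within 20 mm of where they were (value of joint lever below 0.03 rad and velocity of joint lever below 0.05 rad/s and x of piece in the frame of hopper between 0.15 and 0.25 m and y of piece in the frame of hopper between -0.066 and 0.066 m and z of piece in the frame of hopper below 0.085 m and linear speed of piece below 0.03 m/s and distance of each of yam_cut, cup, knife from where it was at the start of the episode below 0.02 m); the robot touches nothing.
It fails at once if the lid slams: it closes faster than 1.5 rad/s near its seat (within 0.3 rad) (velocity of joint lever below -1.5 rad/s and value of joint lever below 0.3 rad).
It fails at once if the robot touches the yam piece (contact force between any of the fingers, the arm and piece above 0.5 N).
It fails at once if the robot touches the lid (contact force between any of the fingers, the arm and lid above 0.5 N).
It fails at once if the yam piece is lifted (height (world z) of piece above 0.17 m).
It fails at once if a bystander is moved by more than 20 mm or lifted (distance of any of yam_cut, cup, knife from where it was at the start of the episode above 0.02 m).
It also fails if it takes over 40 s, if anything falls off the work surface, if the arm or the gripper's body presses on something with over 40 N, if the wrist force passes 120 N, or if a joint passes its speed limit or range.

## Working session

There is one attempt and no reset: what is moved stays moved. The work goes in short steps, Python scripts to look and compute and a shell command to move; the robot and the scene stay as the last step left them, time stands still between calls to the robot, and variables do not carry over. Pictures are saved under pics/ and viewed, and the job is handed in when it is done.

```bash
mkdir -p pics; ls; cat > h.py <<'E'
import numpy as np, cv2, sys
from bench import arm
E
python3 - <<'E'
from h import *
s=arm.get_state()
for k in s: print(k,np.round(s[k],3))
for n in("scene","top"):
    c=arm.camera(n); cv2.imwrite(f"pics/{n}0.png",c["img"]); print(n,c["fx"],c["fy"],c["cx"],c["cy"],np.round(c["pose"],4).tolist())
    for q in("hopper","paddle","lid","piece","tray","yam_cut","cup","knife","lever"):
        for d in arm.outline_of(q,n)[:2]:
            ys,xs=np.where(d["mask"]); print(n,q,round(d["score"],2),np.round(d["xy"]),xs.min(),xs.max(),ys.min(),ys.max(),len(xs))
E
```

```text
pics
t 0.0
joint_positions [ 1.394e+00  3.860e-01  7.000e-03 -1.000e-03 -1.194e+00 -2.590e-01]
joint_vel [-0.001 -0.001  0.001 -0.     0.003 -0.   ]
joint_efforts [ 0.0000e+00 -3.9067e+01  1.8740e+01  4.2200e+00  1.1000e-02 -0.0000e+00]
tcp_pos [0.264 0.566 0.24 ]
tcp_rot [ 0.028  1.569 -1.978]
wrist_force [-0.255 -0.712 -0.622]
ft_torque [0.029 0.01  0.031]
opening 0.087
scene 522.6540661514813 522.6540661514813 318.9749980347072 241.2003821572846 [[-0.7449, 0.5394, -0.3925, 1.0564], [0.6671, 0.6101, -0.4275, 0.4637], [0.0089, -0.5803, -0.8144, 1.0838], [0.0, 0.0, 0.0, 1.0]]
scene hopper 0.64 [363. 298.] 288 443 148 404 16551
scene paddle 0.7 [324. 174.] 302 400 148 245 896
scene paddle 0.44 [359. 300.] 288 444 147 404 16496
scene lid 0.97 [363. 297.] 332 400 245 335 3085
scene lid 0.15 [328. 181.] 301 400 147 245 1023
scene tray 0.74 [359. 294.] 288 443 148 404 16193
scene yam_cut 0.68 [295. 169.] 288 304 155 182 413
scene cup 0.76 [277. 219.] 261 288 200 236 842
scene lever 0.64 [329. 179.] 302 398 148 243 1060
top 514.9143292909124 514.9143292909124 327.6133247754395 242.81821419662492 [[0.0141, -0.9801, 0.1982, 0.3678], [-0.9999, -0.0145, -0.0005, -0.0074], [0.0034, -0.1982, -0.9802, 1.1604], [0.0, 0.0, 0.0, 1.0]]
top hopper 0.78 [282. 234.] 177 433 186 301 14689
top paddle 0.65 [394. 278.] 260 433 265 300 1693
top paddle 0.5 [342. 316.] 300 369 310 323 698
top lid 0.8 [260. 226.] 241 278 191 264 1759
top tray 0.93 [286. 236.] 177 433 187 300 14776
top tray 0.54 [340. 315.] 302 367 311 321 582
top yam_cut 0.7 [471. 320.] 454 481 310 331 494
top yam_cut 0.2 [282. 232.] 178 433 187 300 14479
top cup 0.79 [423. 246.] 405 439 231 263 899
top cup 0.35 [389. 281.] 260 433 265 300 1607
top knife 0.69 [340. 314.] 301 368 311 322 674
top lever 0.86 [398. 283.] 261 433 266 300 1519
top lever 0.17 [281. 236.] 177 433 187 300 14706
```

View pics/scene0.png

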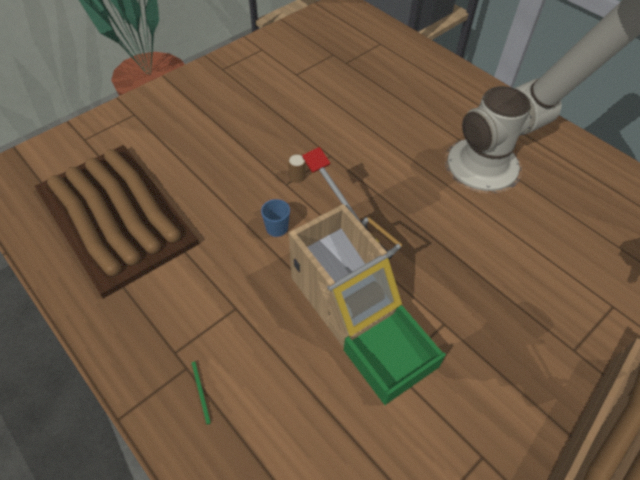

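View pics/top0.png

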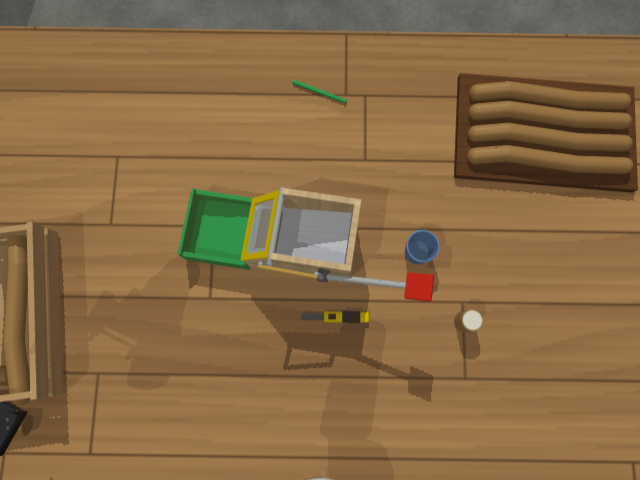

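The scene view shows the red paddle at about (316,160), the cup at (277,218), the yam cut at (296,168) and the lid at (363,297). In the top view the paddle is at (419,287), the cup at (422,247), the yam cut at (472,320) and the knife at (336,317). The hopper's +x points along world +y, so its back is towards -y. Next I'll fix the poses.

```bash
cat >> h.py <<'E'
def ray(c,uv):
    P=np.array(c["pose"]); d=np.array([(uv[0]-c["cx"])/c["fx"],(uv[1]-c["cy"])/c["fy"],1]); return P[:3,3],P[:3,:3]@d
def atz(c,uv,z):
    o,d=ray(c,uv); return o+d*(z-o[2])/d[2]
def tri(c1,u1,c2,u2):
    o1,d1=ray(c1,u1);o2,d2=ray(c2,u2)
    A=np.stack([d1,-d2],1); s=np.linalg.lstsq(A,o2-o1,rcond=None)[0]
    a=o1+s[0]*d1;b=o2+s[1]*d2; return (a+b)/2,np.linalg.norm(a-b)
def red(img):
    h=cv2.cvtColor(img,cv2.COLOR_BGR2HSV)
    m=((h[...,0]<5)|(h[...,0]>175))&(h[...,1]>190)&(h[...,2]>90)
    n,l,st,ce=cv2.connectedComponentsWithStats(m.astype(np.uint8)); i=1+st[1:,4].argmax(); return ce[i],st[i]
E
python3 - <<'E'
from h import *
T=arm.camera("top");S=arm.camera("scene")
rt,rs=red(T["img"]),red(S["img"]);print(rt,rs)
p,e=tri(T,rt[0],S,rs[0]);print("paddle",p,e, atz(T,rt[0],.212),atz(S,rs[0],.212))
for n,a,z in(("cup",(422.5,247),.075),("yam",(472,320),.065),("knife",(336,317),.02)): print(n,atz(T,a,z))
# hopper top rim corners (top view), z=.185: back edge
for a in((361,198),(352,270)): print("rim",atz(T,a,.185))
# tray end wall corners z=.07
for a in((192,190),(180,256)): print("tray",atz(T,a,.07))
print("pivot",atz(T,(323,275),.15))
crop=T["img"][170:340,160:500]; cv2.imwrite("pics/topz.png",cv2.resize(crop,None,fx=2.3,fy=2.3,interpolation=cv2.INTER_CUBIC))
E
```

```text
(array([418.91449275, 286.28985507]), array([405, 273,  29,  28, 690], dtype=int32)) (array([313.07142857, 157.5       ]), array([310, 155,   8,   5,  14], dtype=int32))
paddle [ 0.4826749  -0.18145531  0.20603513] 0.0062512063978906185 [ 0.48009695 -0.17779167  0.212     ] [ 0.48792993 -0.18001009  0.212     ]
cup [ 0.58114368 -0.21189535  0.075     ]
yam [ 0.42779865 -0.31469335  0.065     ]
knife [ 0.43252071 -0.02871202  0.02      ]
rim [ 0.65598688 -0.07229082  0.185     ]
rim [ 0.51270247 -0.05525651  0.185     ]
tray [0.70265252 0.29265045 0.07      ]
tray [0.55473824 0.30860791 0.07      ]
pivot [5.07085537e-01 3.15173125e-04 1.50000000e-01]
```

View pics/topz.png

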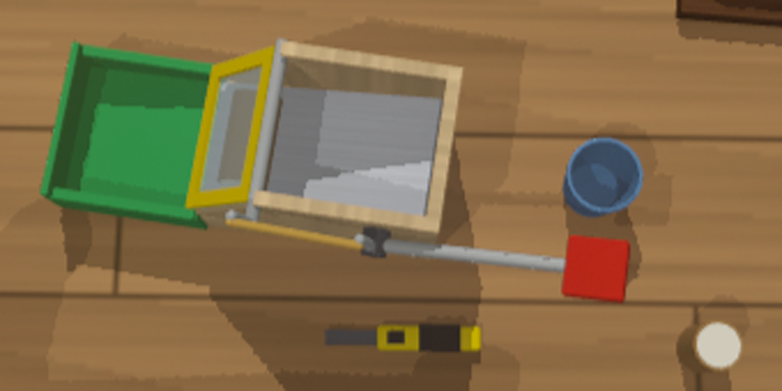

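```bash
cat >> h.py <<'E'
from scipy.spatial.transform import Rotation as Ro
def RR(rpy): return Ro.from_euler("xyz",rpy).as_matrix()
E
python3 - <<'E'
from h import *
s=arm.get_state();R=RR(s["tcp_rot"]);print(np.round(R,3))
yh=np.array([-.993,.12,0]);
az=np.arctan2(R[1,2],R[0,2]); 
for t in(yh,-yh):
    d=np.arctan2(t[1],t[0])-az; print("world yaw change",(d+np.pi)%(2*np.pi)-np.pi)
print("natural",np.arctan2(-.18,.483)-1.394 - (0) , np.arctan2(.566,.264))
p=np.array(s["tcp_pos"])
for g in([.264,.566,.36],[.36,.3,.36],[.483,-.18,.36],[.483,-.18,.26]): print(np.round(R.T@(np.array(g)-p)*1000))
E
```

```text
[[ 0.     0.907 -0.422]
 [-0.    -0.422 -0.907]
 [-1.     0.     0.   ]]
world yaw change -1.2552820742490258
world yaw change 1.8863105793407673
natural -1.7507270763852023 1.1343626279965466
[-118.    0.    0.]
[-118.  200.  201.]
[-118.  514.  584.]
[-18. 514. 584.]
```

```bash
python3 -m creep '[[[0,0,0],[-45,0,0],1],[[0,0,0],[-90,0,0],1],[[0,0,0],[-118,0,0],1]]' 20
python3 -m creep '[[[0,0,0],[0,30,34],1],[[0,0,0],[0,60,68],1],[[0,0,0],[0,90,102],1],[[0,0,0],[0,120,136],1],[[0,0,0],[0,150,170],1]]'
python3 -m creep '[[[0,0,0],[0,30,34],1],[[0,0,0],[0,60,68],1],[[0,0,0],[0,90,102],1],[[0,0,0],[0,120,136],1],[[0,0,0],[0,150,170],1]]'
python3 -m creep '[[[0.14,0,0],[0,30,34],1],[[0.28,0,0],[0,60,68],1],[[0.42,0,0],[0,90,102],1],[[0.56,0,0],[0,120,136],1],[[0.7,0,0],[0,150,170],1]]'
```

```text
t: 1.4
tcp_pos: [0.2643, 0.5671, 0.3637]
tcp_rot: [3.124, 1.565, 1.118]
wrist_force: [-0.3, 0.7, 0.5]
opening: 0.0707
t: 1.9
tcp_pos: [0.3282, 0.3473, 0.3597]
tcp_rot: [2.977, 1.57, 0.971]
wrist_force: [0.4, 0.7, 0.8]
opening: 0.0304
t: 2.4
tcp_pos: [0.3922, 0.1299, 0.36]
tcp_rot: [2.656, 1.569, 0.65]
wrist_force: [1.4, 0.6, -0.2]
opening: 0.0013
t: 2.9
tcp_pos: [0.4565, -0.0877, 0.36]
tcp_rot: [2.87, 1.57, 0.157]
wrist_force: [0.8, 0.2, 0.3]
opening: 0.0004
```

```bash
cat > go.py <<'E'
from h import *
# args: target x y z (tcp)
def rel(g):
    s=arm.get_state();R=RR(s["tcp_rot"]);p=np.array(s["tcp_pos"])
    yh=np.array([-.993,.12,0]); v=R.T@yh; 
    d=np.arctan2(-v[1],v[2])
    print("p",np.round(p,4),"rotx",round(d,3),"rel",np.round(R.T@(np.array(g)-p)*1000,1),"tool x",np.round(R[:,0],3),"z",np.round(R[:,2],3),"t",s["t"],"F",np.round(s["wrist_force"],1))
rel([float(a) for a in sys.argv[1:4]])
E
python3 go.py .483 -.18 .36
```

```text
p [ 0.4565 -0.0877  0.36  ] rotx 0.55 rel [ 0.  95.  14.4] tool x [ 0.001  0.    -1.   ] z [-0.909 -0.416 -0.001] t 2.9 F [0.8 0.2 0.3]
```

```bash
python3 -m creep '[[[0.14,0,0],[0,30,5],1],[[0.28,0,0],[0,60,9],1],[[0.42,0,0],[0,85,13],1],[[0.55,0,0],[0,95,14],1],[[0.55,0,0],[0,95,14],1]]'
python3 go.py .483 -.18 .255
python3 - <<'E'
from h import *
for n in("scene","top","wrist"):
    c=arm.camera(n); cv2.imwrite(f"pics/{n}1.png",c["img"])
    if n=="wrist": print(np.round(c["hand_eye"],3).tolist(),c["fx"])
E
```

```text
t: 3.4
tcp_pos: [0.4839, -0.1789, 0.3591]
tcp_rot: [0.136, 1.57, -3.123]
wrist_force: [-0.3, 0.6, -0.3]
opening: 0.0003
p [ 0.4839 -0.1789  0.3591] rotx 0.003 rel [104.1   1.2   0.7] tool x [-0.001 -0.    -1.   ] z [-0.993  0.117  0.001] t 3.4 F [-0.3  0.6 -0.3]
[[-0.0, -0.273, 0.962, -0.143], [-0.001, -0.962, -0.273, 0.075], [1.0, -0.001, -0.0, 0.001], [0.0, 0.0, 0.0, 1.0]] 404.12007790716353
```

View pics/wrist1.png

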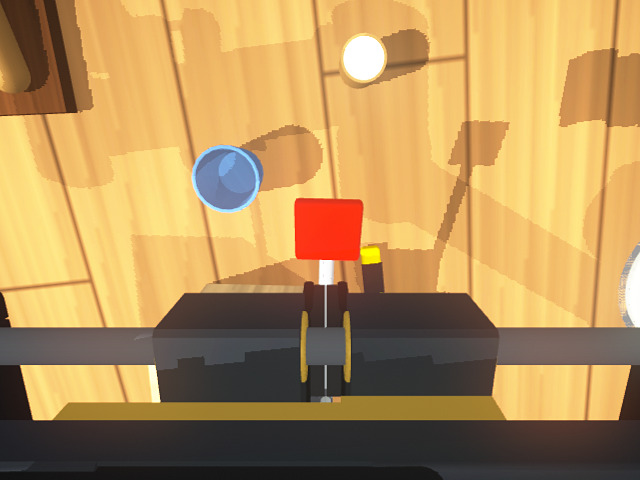

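View pics/scene1.png

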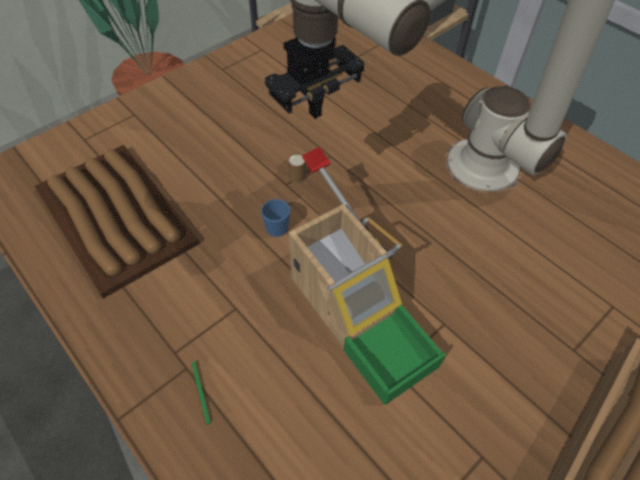

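The wrist view shows the paddle centred at about (328,229), in line with the shut fingers at column 326. I'll work out the offset from it.

```bash
python3 - <<'E'
from h import *
s=arm.get_state();R=RR(s["tcp_rot"]);p=np.array(s["tcp_pos"])
c=arm.camera("wrist");ce,st=red(c["img"]);print(ce,st)
H=np.array(c["hand_eye"]);T=np.eye(4);T[:3,:3]=R;T[:3,3]=p
c["pose"]=T@H
q=atz(c,(328.5,229),.212);print(q,R.T@(q-p)*1000)
E
```

```text
[327.16696728 228.0687967 ] [ 295  198   68   62 3881]
[ 0.48041048 -0.17926706  0.212     ] [147.62142558   2.29816045   2.96610498]
```

```bash
python3 -m creep '[[[0,0,0],[40,1,2],1],[[0,0,0],[80,1,2],1],[[0,0,0],[105,1,2],1],[[0,0,0],[115,1,2],1],[[0,0,0],[115,1,2],1]]'
python3 go.py .482 -.18 .231
```

```text
t: 4.1
tcp_pos: [0.4813, -0.178, 0.2439]
tcp_rot: [0.135, 1.569, -3.12]
wrist_force: [-0.5, -1.0, 0.5]
opening: 0.0006
p [ 0.4813 -0.178   0.2439] rotx 0.007 rel [12.9  1.9 -1. ] tool x [-0.002 -0.    -1.   ] z [-0.994  0.113  0.002] t 4.1 F [-0.5 -1.   0.5]
```

```bash
python3 -m creep '[[[0,0,0],[10,2,0],1],[[0,0,0],[20,4,0],1],[[0,0,0],[30,6,0],1],[[0,0,0],[40,8,0],1],[[0,0,0],[50,10,0],1]]'
python3 -m creep '[[[0,0,0],[12,1,0],1],[[0,0,0],[24,2,0],1],[[0,0,0],[36,2,0],1],[[0,0,0],[48,1,0],1],[[0,0,0],[48,1,0],1]]'
python3 go.py .482 -.18 .122
python3 - <<'E'
from h import *
for n in("scene","wrist"):
    c=arm.camera(n); cv2.imwrite(f"pics/{n}2.png",c["img"])
E
```

```text
t: 4.6
tcp_pos: [0.4812, -0.1887, 0.1942]
tcp_rot: [-3.036, 1.569, -0.009]
wrist_force: [1.1, 0.5, 1.8]
opening: 0.0006
t: 5.1
tcp_pos: [0.4792, -0.1892, 0.1445]
tcp_rot: [0.013, 1.567, 3.04]
wrist_force: [-0.3, 0.1, 4.2]
opening: 0.0005
p [ 0.4792 -0.1892  0.1445] rotx 0.005 rel [22.5 -9.5 -1.8] tool x [-0.004  0.    -1.   ] z [-0.993  0.115  0.004] t 5.1 F [-0.3  0.1  4.2]
```

View pics/scene2.png

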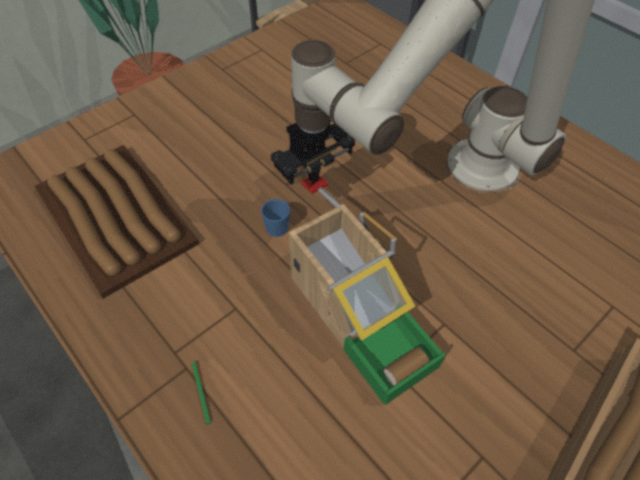

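View pics/wrist2.png

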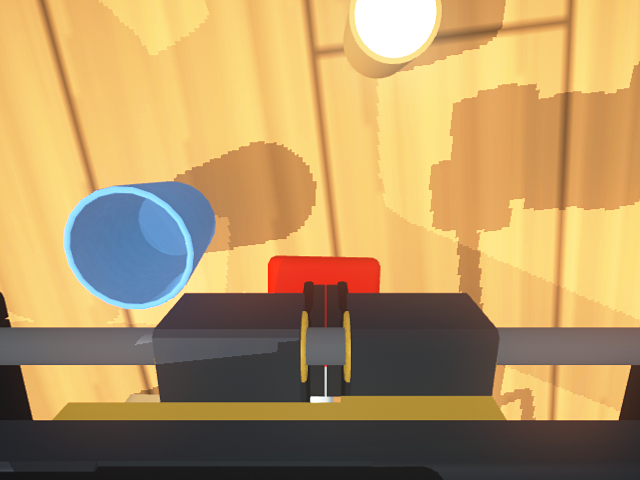

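The piece has rolled out and lies in the tray at about (407,366). The fingertips are on the paddle, which is held down to a lever angle of about 0.45. I'll hold it there and check that the piece is still.

```bash
for i in 1 2 3; do python3 -m creep '[[[0,0,0],[0,0,0],1],[[0,0,0],[0,0,0],1],[[0,0,0],[0,0,0],1],[[0,0,0],[0,0,0],1],[[0,0,0],[0,0,0],1]]'
python3 - <<'E'
from h import *
c=arm.camera("top");d=arm.outline_of("piece","top");c2=arm.camera("scene");d2=arm.outline_of("piece","scene")
yh=np.array([-.993,.12]);xh=np.array([.12,.993]);o=np.array([.506,-.002])+.06*xh-.085*yh
for cc,dd in((c,d),(c2,d2)):
  for x in dd[:2]:
    w=atz(cc,x["xy"],.045); print(round(x["score"],2),np.round(x["xy"],1),np.round(w,3),"hop",np.round([(w[:2]-o)@xh,(w[:2]-o)@yh],3))
cv2.imwrite("pics/top3.png",c["img"])
E
done
```

```text
t: 5.7
tcp_pos: [0.4802, -0.1896, 0.1466]
tcp_rot: [0.307, 1.57, -2.949]
wrist_force: [-2.2, -0.5, 3.2]
opening: 0.001
0.8 [199.  224.2] [0.631 0.279 0.045] hop [ 0.234 -0.006]
0.77 [403.7 363.6] [0.633 0.271 0.045] hop [ 0.226 -0.008]
0.17 [357.7 297.9] [0.595 0.094 0.045] hop [0.046 0.008]
t: 6.4
tcp_pos: [0.4804, -0.1895, 0.1466]
tcp_rot: [1.301, 1.571, -1.956]
wrist_force: [-3.0, -1.1, 3.7]
opening: 0.0002
0.57 [199.  223.4] [0.633 0.279 0.045] hop [ 0.234 -0.008]
0.62 [404.1 365.5] [0.635 0.274 0.045] hop [ 0.229 -0.01 ]
t: 7.1
tcp_pos: [0.4805, -0.1895, 0.1466]
tcp_rot: [3.037, 1.571, -0.22]
wrist_force: [-2.1, -1.4, 2.9]
opening: 0.0006
0.89 [200.7 223.1] [0.634 0.275 0.045] hop [ 0.23  -0.009]
0.73 [262.9 219.8] [0.644 0.137 0.045] hop [ 0.095 -0.035]
0.92 [405.7 366.6] [0.635 0.278 0.045] hop [ 0.233 -0.009]
```

View pics/top3.png

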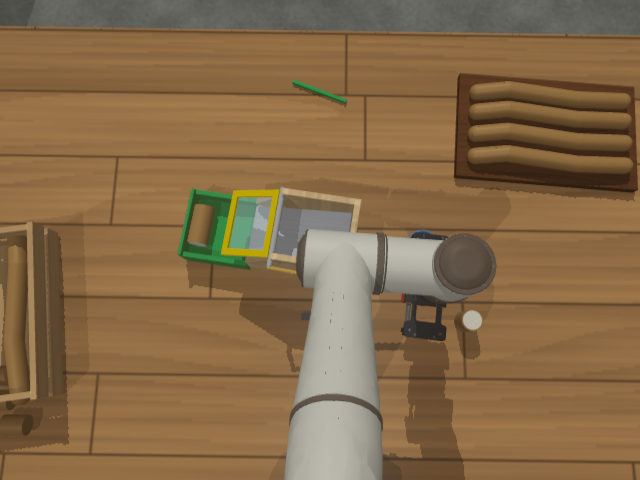

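The piece is at rest at hopper (0.232, -0.009), in the tray against the end wall, and the lid is still open. Now I'll ease the paddle up along its arc.

```bash
python3 -m creep '[[[0,0,0],[-6,0,0],1],[[0,0,0],[-12,1,0],1],[[0,0,0],[-18,1,0],1],[[0,0,0],[-24,1,0],1],[[0,0,0],[-30,1,0],1]]'
python3 -m creep '[[[0,0,0],[-6,0,0],1],[[0,0,0],[-12,-1,0],1],[[0,0,0],[-18,-2,0],1],[[0,0,0],[-24,-3,0],1],[[0,0,0],[-30,-4,0],1]]'
python3 -m creep '[[[0,0,0],[-4,-1,0],1],[[0,0,0],[-8,-2,0],1],[[0,0,0],[-12,-3,0],1],[[0,0,0],[-16,-4,0],1],[[0,0,0],[-20,-5,0],1]]'
python3 -m creep '[[[0,0,0],[-2,0,0],1],[[0,0,0],[-4,0,0],1],[[0,0,0],[-6,0,0],1],[[0,0,0],[-8,0,0],1],[[0,0,0],[-10,0,0],1]]'
python3 -m creep '[[[0,0,0],[-2,0,0],1],[[0,0,0],[-4,0,0],1],[[0,0,0],[-6,0,0],1],[[0,0,0],[-8,0,0],1],[[0,0,0],[-10,0,0],1]]'
python3 go.py .482 -.18 .36
python3 - <<'E'
from h import *
for n in("scene","wrist"):
    c=arm.camera(n); cv2.imwrite(f"pics/{n}4.png",c["img"])
E
```

```text
t: 7.8
tcp_pos: [0.4805, -0.1903, 0.1773]
tcp_rot: [-2.78, 1.57, 0.247]
wrist_force: [-1.2, 1.3, 3.5]
opening: 0.0005
t: 8.3
tcp_pos: [0.4812, -0.1866, 0.2073]
tcp_rot: [2.889, 1.57, -0.368]
wrist_force: [-0.8, -1.1, 2.2]
opening: 0.0004
t: 8.8
tcp_pos: [0.4818, -0.1813, 0.2269]
tcp_rot: [-2.926, 1.57, 0.101]
wrist_force: [1.6, 0.2, 2.3]
opening: 0.0003
t: 9.3
tcp_pos: [0.4809, -0.1814, 0.2363]
tcp_rot: [-0.16, 1.57, 2.866]
wrist_force: [-0.1, 0.7, -0.1]
opening: 0.0003
t: 9.8
tcp_pos: [0.4813, -0.1816, 0.2467]
tcp_rot: [0.299, 1.571, -2.958]
wrist_force: [-0.9, 0.2, -0.3]
opening: 0.0005
p [ 0.4813 -0.1816  0.2467] rotx 0.005 rel [-113.3   -1.6   -0.5] tool x [-0. -0. -1.] z [-0.993  0.115  0.   ] t 9.8 F [-0.9  0.2 -0.3]
```

View pics/scene4.png

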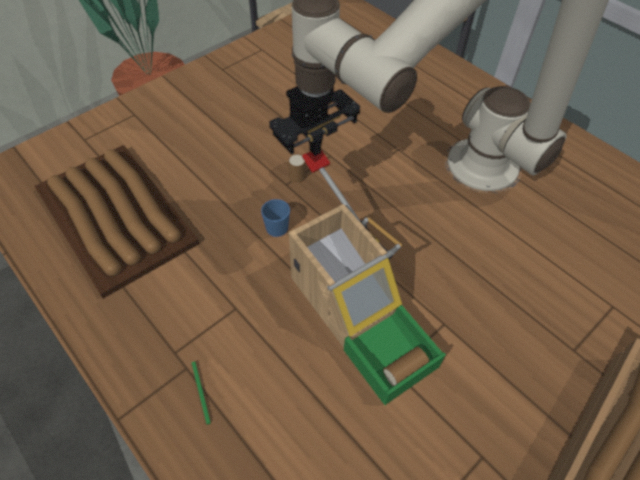

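View pics/wrist4.png

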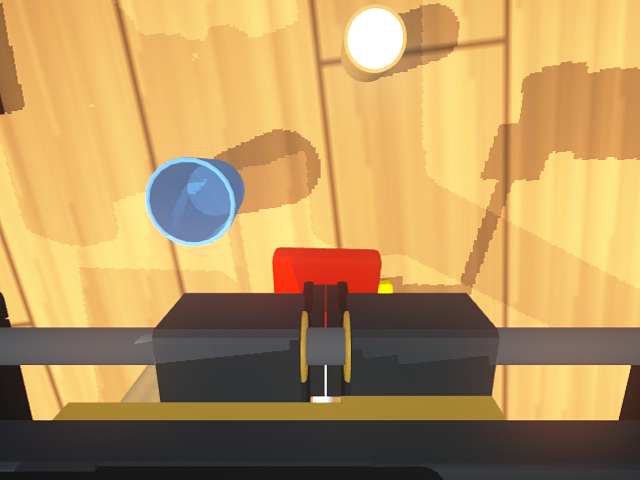

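The lid is shut, matching the first picture, and the force on the paddle is back to zero. I'll move up and away.

```bash
python3 -m creep '[[[0,0,0],[-20,0,0],1],[[0,0,0],[-55,0,0],1],[[0,0,0],[-95,0,0],1],[[0,0,0],[-115,0,0],1],[[0,0,0],[-115,0,0],1]]'
python3 -m creep '[[[0,0,0],[0,0,0],1],[[0,0,0],[0,0,0],1],[[0,0,0],[0,0,0],1],[[0,0,0],[0,0,0],1]]'
python3 - <<'E'
from h import *
r=cv2.imread("pics/scene0.png")
c=arm.camera("scene");cv2.imwrite("pics/scene5.png",c["img"])
d=cv2.absdiff(r,c["img"]).max(2)
for n,(a,b,e,f) in dict(lid=(330,403,240,330),paddle=(300,332,147,175),cup=(258,292,197,240),yam=(286,306,152,185)).items(): print(n,(d[e:f,a:b]>40).sum())
for q in("piece","cup","yam_cut","knife"):
  for x in arm.outline_of(q,"scene")[:1]: print(q,x["score"],x["xy"])
c=arm.camera("top")
for q in("piece","cup","yam_cut","knife"):
  for x in arm.outline_of(q,"top")[:1]: print("top",q,x["score"],x["xy"])
E
```

```text
t: 10.4
tcp_pos: [0.4826, -0.1819, 0.3653]
tcp_rot: [3.063, 1.563, -0.193]
wrist_force: [-0.2, -0.4, 1.1]
opening: 0.0005
t: 10.8
tcp_pos: [0.4811, -0.1815, 0.3606]
tcp_rot: [0.027, 1.569, 3.053]
wrist_force: [-0.2, 0.1, -0.4]
opening: 0.0006
lid 25
paddle 0
cup 0
yam 0
piece 0.94 [406.8, 365.2]
cup 0.87 [275.0, 218.5]
yam_cut 0.77 [294.8, 169.5]
top piece 0.57 [200.1, 223.7]
top cup 0.22 [244.2, 239.0]
top yam_cut 0.69 [479.7, 315.7]
```

View pics/scene5.png

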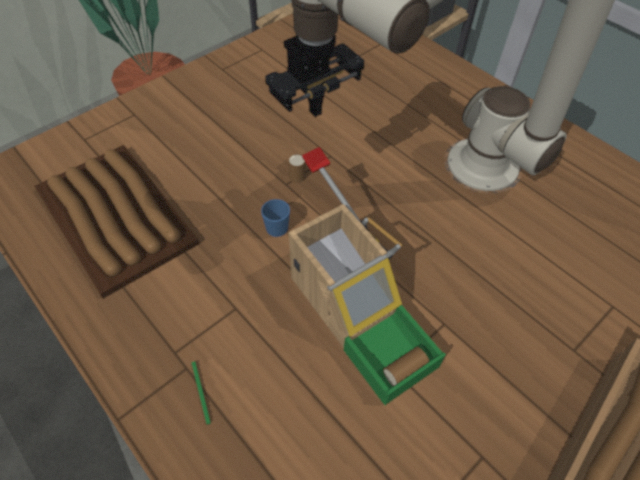

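The lid is shut, the paddle is at rest, and the piece is in the tray at (407,365). The cup and yam cut haven't moved, and the gripper is clear.

```bash
python3 -c "
from bench import arm
print(arm.close_job())"
```

```text
the job is handed in; nothing more can be done
None
```

The job is done and handed in at about 11 s; no verdict was given. I pressed the paddle with the shut fingertips to a lever angle of about 0.45 rad. I held it there for about 2 s with the piece at rest in the tray, then followed it slowly back up its arc. The paddle force was back to about 0 N before I lifted away.

**What my last checks showed:**
- **Paddle, cup and yam cut:** no pixels in the scene view differ noticeably from the first picture.
- **Lid:** it looks shut. 25 pixels differ in that area, probably because the piece is no longer behind it.
- **Piece:** it lies in the tray at about hopper x 0.23 m, y -0.01 m. I judged its height from the pictures and did not measure it.

**What did not check out:**
- **Knife:** the last pictures did not find it. The scene camera never picked it up, and the arm hid it from the top camera. Nothing went near it.
- **Cup in the top view:** the last report was a low-score false hit (0.22), because the arm hid the cup there.

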